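# Find the lens edger with the worn wheel bearing

### The job

One of the two lens edgers has play in its wheel bearing. Find it by rocking the wheels on their axles with the closed fingertips: push the top of a wheel sideways against its stop, first to the machine's left, then back to its right, leaning on each stop for a moment with a light but definite push (5 to 10 N) and never pressing a wheel with 18 N or more. Leave the loose wheel leaning to its right, then push the service lever of the loose one, and only that one, fully back to take it out of service, without disturbing the loose things beside the machines.

Things in the scene. Friction and masses are not known exactly. Their poses are not given: they have to be found in the camera images.
- edger_a: edger a: white lens grinding machine fixed to the bench, base 260 x 160 mm, deck 51 mm high; origin under its centre on the bench; x from the lever end (front) to the water tank, y to its left, z up. Bearing blocks beside the wheel (y = 40 to 70 mm either side) rise to 111 mm, the tank (x = 96 to 128 mm) to 126 mm. Either edger may be the worn one.
- rim_a (a point): Top of edger a's wheel: middle of its rim, 155 mm above the bench. Pushed along the machine's y near here, a wheel with play leans freely (under 2 N, stays where left) until a slightly springy stop, the rim moving 3 to 7 mm from upright to either side; a sound wheel meets its stop at once (under 2 mm). Stops give under 0.2 mm per newton. Both start upright and look alike.
- lever_a (a joint): Edger a's service lever, 0 to 1 rad: near 0 it leans to the machine's front (in service; starts at 0 to 0.1), at 1 it is fully back, leaning towards the wheel end (out of service). Stays where left; 1 to 2 N moves it. Pivot 73 mm above the bench at x = -85, y = -50 mm in the machine's frame, axis along the machine's y.
- lever_a_tip (a point): Centre of edger a's lever's black ball, 26 mm in diameter, 60 mm from the pivot; it swings 58 mm from front to back, about 126 mm above the bench; the block under it is 70 x 50 mm, its top 76 mm above the bench.
- edger_b: edger b: white lens grinding machine fixed to the bench, base 260 x 160 mm, deck 51 mm high; origin under its centre on the bench; x from the lever end (front) to the water tank, y to its left, z up. Bearing blocks beside the wheel (y = 40 to 70 mm either side) rise to 111 mm, the tank (x = 96 to 128 mm) to 126 mm. Either edger may be the worn one.
- rim_b (a point): Top of edger b's wheel: middle of its rim, 155 mm above the bench. Pushed along the machine's y near here, a wheel with play leans freely (under 2 N, stays where left) until a slightly springy stop, the rim moving 3 to 7 mm from upright to either side; a sound wheel meets its stop at once (under 2 mm). Stops give under 0.2 mm per newton. Both start upright and look alike.
- lever_b (a joint): Edger b's service lever, 0 to 1 rad: near 0 it leans to the machine's front (in service; starts at 0 to 0.1), at 1 it is fully back, leaning towards the wheel end (out of service). Stays where left; 1 to 2 N moves it. Pivot 73 mm above the bench at x = -85, y = -50 mm in the machine's frame, axis along the machine's y.
- lever_b_tip (a point): Centre of edger b's lever's black ball, 26 mm in diameter, 60 mm from the pivot; it swings 58 mm from front to back, about 126 mm above the bench; the block under it is 70 x 50 mm, its top 76 mm above the bench.
- lens_blank: loose round lens blank, 70 mm in diameter, 13 mm high; origin under its centre. Bystander.
- screwdriver: loose grey screwdriver, 150 mm long, lying flat; origin under its centre. Bystander.
- glasses_case: loose black spectacle case, 160 x 62 x 38 mm; origin under its centre. Bystander.
- mug: loose white mug, 80 mm wide, 90 mm high; origin under its centre. Bystander.
- wheel_a: Edger a's grey grinding wheel, a disc 120 mm in diameter and 16 mm thick, standing upright; origin at its centre, on the axle, 95 mm above the bench at x = 30, y = 0 mm in the machine's frame; y along the axle, z up to the rim. It only leans sideways about its x axis; its top is the highest part of the machine.
- wheel_b: Edger b's grey grinding wheel, a disc 120 mm in diameter and 16 mm thick, standing upright; origin at its centre, on the axle, 95 mm above the bench at x = 30, y = 0 mm in the machine's frame; y along the axle, z up to the rim. It only leans sideways about its x axis; its top is the highest part of the machine.

How it is judged:
On the way, in this order (a step that is already met when the one before it is completed fails the run):
1. the loose wheel is leaned to its left stop and held there with a light push of the fingers (((y of rim_a in the frame of edger_a above 0.0038 m and contact force between the fingers and wheel_a above 3 N) or (y of rim_b in the frame of edger_b above 0.0038 m and contact force between the fingers and wheel_b above 3 N))), for 0.2 s.
2. the loose wheel is leaned to its right stop and held there with a light push of the fingers (((y of rim_a in the frame of edger_a below -0.0038 m and contact force between the fingers and wheel_a above 3 N) or (y of rim_b in the frame of edger_b below -0.0038 m and contact force between the fingers and wheel_b above 3 N))), for 0.2 s.
3. the loose edger's service lever is pushed fully back (((value of joint lever_a above 0.9 rad and y of rim_a in the frame of edger_a below -0.003 m) or (value of joint lever_b above 0.9 rad and y of rim_b in the frame of edger_b below -0.003 m))), for 0.1 s.
At the end, for the whole second after the job is handed in: The service lever of the edger with the worn bearing is fully back (over 0.9 rad of 1.0); the other edger's lever is still forward (under 0.3 rad); the loose wheel still leans to its right (rim over 3 mm from upright) (((value of joint lever_a above 0.9 rad and y of rim_a in the frame of edger_a below -0.003 m and value of joint lever_b below 0.3 rad) or (value of joint lever_b above 0.9 rad and y of rim_b in the frame of edger_b below -0.003 m and value of joint lever_a below 0.3 rad))); the robot touches nothing.
It fails at once if edger a's wheel is pressed with 18 N or more (contact force between anything else and wheel_a above 18 N).
It fails at once if edger b's wheel is pressed with 18 N or more (contact force between anything else and wheel_b above 18 N).
It fails at once if both service levers are thrown (over 0.4 rad) (value of joint each of lever_a, lever_b above 0.4 rad).
It fails at once if a loose thing beside the machines is moved over 30 mm (distance of any of lens_blank, screwdriver, glasses_case, mug from where it was at the start of the episode above 0.03 m).
It also fails if it takes over 72 s, if anything falls off the work surface, if the arm or the gripper's body presses on something with over 40 N, if the wrist force passes 120 N, or if a joint passes its speed limit or range.

### The arm

A 6-joint arm with a two-finger parallel gripper is mounted at the origin on the work surface. World frame = base frame: x ahead of the robot, y to its left, z up, the work surface at z = 0. Lengths are in m, angles in rad, forces in N, time in s.
With the tool pointing down it reaches from about 0.425 to 0.95 m from the base axis. Payload 3.5 kg.
Tool frame: the origin (TCP) lies at the very end of the fingers, on their centre line; the grasp point (between the pads) lies ctrl.pinch_z behind it (ctrl.pinch_z is the distance from the TCP to the grasp point, in m); z points along the fingers, y is the line along which they close (so a half turn about z gives the same grasp; the last joint's range is limited). The gripper opens to 85 mm and grips with 20 to 120 N. Pads are 22 mm wide; open, the fingers measure 114 mm over their backs; the gripper's body (76 mm by 85 mm) begins 54 mm behind the grasp point. The pads swing forward as they close: fully open they stand 13 mm farther back than shut.
Start: joints at [-0.15, 0.286, 1.577, -0, 1.279, -0.15], TCP at [0.675, 0, 0.231] pointing down, gripper open.
Joint ranges: [-2.77, 2.77], [-0.9, 2.22], [0.21, 2.48], [-1.53, 4.67], [0.24, 2.81], [-2.84, 2.84]. Speed limits (rad/s): [2.79, 2.79, 3.14, 3.14, 3.14, 3.14].

### API

Orientations are given as a unit quaternion [x, y, z, w].
In Python, from plant import ctrl gives the robot as it stands.
- The arm moves only by the shell command python3 -m inch [FORCE], which reads ROWS from standard input. ROWS is a JSON list that holds a single list of rows (three levels of brackets), with 1 to 10 rows, each of 7 numbers: dx, dy, dz in shares of 0.75 m (1.0 is 0.75 m), then a rotation vector rx, ry, rz in parts of the range, where 1.0 means pi rad, then the opening from 0.0 (shut) to 1.0 (fully open); each row is the pose to reach, as a shift and turn from the pose commanded when the command began, along the tool's axes at that moment; what a row does not reach only later rows make up. A row lasts 1/8 s, in which the tool goes at most 0.0625 m and 0.188 rad, less where a joint would pass 70% of its speed; a pose out of reach is approached as far as the arm can. The fingers move at their own pace and stop on an object; FORCE is the grip in N (left out, the last holds). Time passes only in rows, so rows that do not move let the fingers close. It prints the time, the measured TCP pose, the force, the opening and the grip force at its end. A shift or turn number past 1, either way, is cut back to 1. Input that does not fit is refused with a message, and nothing moves.
- ctrl.get_state(): the state, without advancing time (a new reading comes with each control period).
- ctrl.read_camera(name): name is "scene" or "side" or "wrist"; returns a dict with "pixels" (480x640x3 uint8, red, green, blue), "camera_matrix" (3x3 intrinsics, pixels), "xyz" and "orientation" of the camera in the world. Camera axes: x right, y down, z forward; pixel columns grow to the right and rows downward; lengths in m; the calibration is good to about 2 mm. A picture is of the moment at which its call begins. There is no depth.
- ctrl.sign_off(): hands the job in; it is judged then, once.
Trained networks look in the newest picture that a camera, given by its name, has taken for a name from the list of things; names that differ only in an ending like _2 or _b are one class to them, and where a whole thing is asked for, a point or a joint stands for the part that bears it (a point fixed in the world has none). Each returns a list of dicts, best first, with "conf" (0 to 1); they miss things now and then, are a little off and sometimes report something else, mostly with a low value. They report only what shows in the picture. A call takes as long as a camera call.
- ctrl.recognise(camera, thing): "position" ([x, y, z] in m, in world coordinates, good to about 4 mm: the middle of the surface that is visible of it).
- ctrl.masks_of(camera, thing): "region" (480x640 bool, what is visible of it).
- ctrl.mark_of(camera, thing): "position" ([x, y, z] in m, in world coordinates, good to about 4 mm: a listed point, or the origin of a listed thing).
The state is a dict: "time": time; "qpos": joint angles; "dq": joint speeds; "joint_efforts": joint torques, N m; "eef_pos": TCP position; "tcp_rot": TCP orientation; "contact_force": force on the tool from outside, world axes, zero at the start; "wrist_torque": the same for the moment, N m; "opening": opening from 0.0 (shut) to 1.0 (fully open); "finger_force": force on a finger pad.
Only numpy, scipy, OpenCV 4.12 (cv2) and the standard library are available. Lean on these libraries where they do the work, as an engineer would, in place of code of your own. Each camera call takes 0.05 s, during which the arm holds its last target. There are 200 camera calls.

## Working session

There is one attempt and no reset: what is moved stays moved. The work goes in short steps, Python scripts to look and compute and a shell command to move; the robot and the scene stay as the last step left them, time stands still between calls to the robot, and variables do not carry over. Pictures are saved under pics/ and viewed, at most 10 in all, crops included, and the job is handed in when it is done.

```bash
ls; mkdir -p pics; python3 - <<'E'
from plant import ctrl
import cv2
s=ctrl.get_state();print(s['eef_pos'],s['tcp_rot'],s['opening'],ctrl.pinch_z)
for c in ['scene','side']:
    r=ctrl.read_camera(c);cv2.imwrite(f'pics/{c}0.png',r['pixels'][:,:,::-1])
    print(c,r['xyz'])
    for n in ['edger_a','rim_a','lever_a_tip','wheel_a','lens_blank','screwdriver','glasses_case','mug']:
        for d in ctrl.mark_of(c,n)[:4]: print(n,[round(float(v),4) for v in d['position']],round(d['conf'],2))
E
```

```text
pics
[6.74330928e-01 1.29524275e-04 2.29888956e-01] [ 0.7071055   0.70710701 -0.00071596 -0.00099041] 0.9953579695292449 0.0187
scene [1.08312185 0.45319592 1.12845215]
edger_a [0.5573, 0.2199, 0.0013] 0.97
edger_a [0.58, -0.2142, -0.0011] 0.57
rim_a [0.6062, -0.2219, 0.1543] 0.96
rim_a [0.5885, 0.2081, 0.1557] 0.8
lever_a_tip [0.439, 0.1893, 0.1199] 0.64
wheel_a [0.5887, 0.2104, 0.0945] 0.78
lens_blank [0.4448, 0.0031, -0.0013] 0.63
screwdriver [0.6196, 0.0031, -0.002] 0.56
glasses_case [0.5231, 0.4152, -0.0015] 0.76
mug [0.5357, -0.4204, 0.0016] 0.9
side [ 0.16114077 -0.70867951  1.05160559]
edger_a [0.5782, -0.2212, -0.0003] 0.91
edger_a [0.557, 0.2124, 0.0023] 0.81
rim_a [0.61, -0.2209, 0.159] 0.84
rim_a [0.5879, 0.2123, 0.1518] 0.64
lever_a_tip [0.4395, 0.1904, 0.1303] 0.51
lever_a_tip [0.6103, -0.2189, 0.1616] 0.32
wheel_a [0.5859, 0.2072, 0.0977] 0.96
wheel_a [0.6097, -0.2172, 0.0958] 0.87
lens_blank [0.4437, 0.0027, -0.0048] 0.88
screwdriver [0.6166, 0.0054, 0.0009] 0.85
glasses_case [0.6086, -0.2172, 0.0946] 0.51
mug [0.5345, -0.4224, -0.0015] 0.74
mug [0.6168, 0.0042, -0.0014] 0.36
```

View pics/scene0.png

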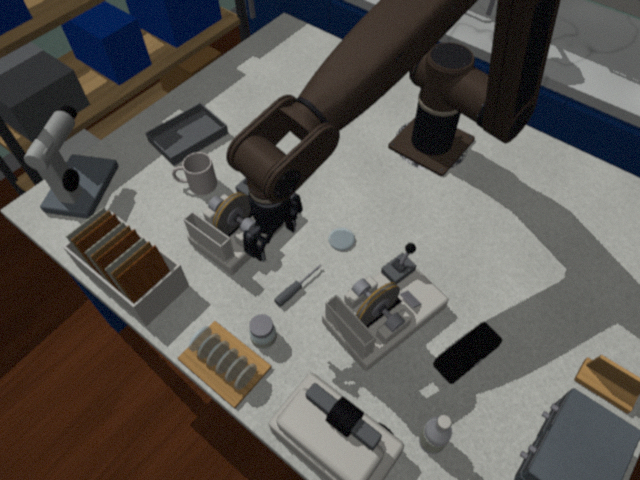

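View pics/side0.png

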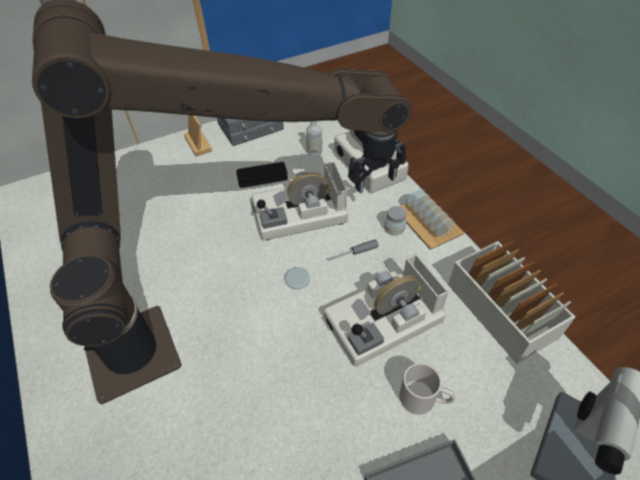

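The pictures show edger 1 at scene pixel (385,310) on the +y side and edger 2 at side pixel (385,310) on the -y side. The screwdriver and lens blank lie between them, the case is left of edger 1, and the mug is right of edger 2. Next I fit the yaws.

```bash
cat > h.py <<'E'
from plant import ctrl
import numpy as np, cv2
from scipy.spatial.transform import Rotation as R
def proj(r,P):
    Rc=R.from_quat(r['orientation']).as_matrix()
    q=(np.asarray(P)-r['xyz'])@Rc
    p=q@np.asarray(r['camera_matrix']).T
    return p[:,:2]/p[:,2:]
def box(x0,x1,y0,y1,z0,z1): return np.array([[x,y,z] for x in(x0,x1) for y in(y0,y1) for z in(z0,z1)])
t=np.linspace(0,2*np.pi,40)
wheel=np.concatenate([np.c_[.03+.06*np.cos(t),0*t+s,.095+.06*np.sin(t)] for s in(-.008,.008)])
parts=[box(-.13,.13,-.08,.08,0,.051),wheel]
def w(P,p):
    c,s=np.cos(p[2]),np.sin(p[2]); P=np.asarray(P,float)
    return np.c_[p[0]+c*P[:,0]-s*P[:,1],p[1]+s*P[:,0]+c*P[:,1],P[:,2]]
def unproj(r,uv,z):
    Rc=R.from_quat(r['orientation']).as_matrix()
    d=Rc@np.linalg.inv(r['camera_matrix'])@[uv[0],uv[1],1]
    return np.asarray(r['xyz'])+d*(z-r['xyz'][2])/d[2]
E
python3 - <<'E'
from h import *
ims={}
for c in ['scene','side']:
    r=ctrl.read_camera(c);im=r['pixels'].copy()
    for n in ['edger_a','lever_a_tip']:
        for d in ctrl.mark_of(c,n)[:3]: print(c,n,np.round(d['position'],4),round(d['conf'],2))
    for d in ctrl.recognise(c,'lever_a_tip')[:3]: print(c,'rec lever',np.round(d['position'],4),round(d['conf'],2))
    for p,col in (((.557,.216,-.2),(255,0,0)),((.579,-.219,-.1),(0,0,255))):
        for P in parts:
            h=cv2.convexHull(proj(r,w(P,p)).astype(np.float32)).astype(int)
            cv2.polylines(im,[h],True,col,1)
    u=(slice(150,390),slice(150,470)) if c=='scene' else (slice(140,380),slice(230,480))
    ims[c]=cv2.resize(im[u],None,fx=2.4,fy=2.4,interpolation=cv2.INTER_CUBIC)
    cv2.imwrite(f'pics/{c}1.png',ims[c][:,:,::-1])
E
```

```text
scene edger_a [ 0.5786 -0.2166  0.0015] 0.84
scene edger_a [ 0.5583  0.2141 -0.0007] 0.73
scene lever_a_tip [0.4405 0.1927 0.1231] 0.59
scene rec lever [0.4479 0.1915 0.1298] 0.57
side edger_a [0.5614 0.2135 0.    ] 0.98
side edger_a [ 0.5808 -0.22   -0.002 ] 0.72
side lever_a_tip [0.435  0.1935 0.1285] 0.58
side rec lever [ 0.5449 -0.4218  0.0439] 0.7
side rec lever [0.4402 0.1838 0.1327] 0.66
```

View pics/side1.png

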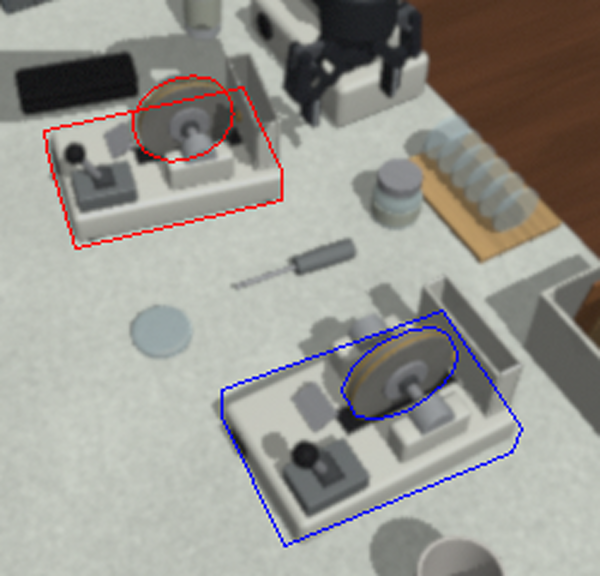

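The red overlay (edger 1) and blue overlay (edger 2) lie within about 5 mm of the true outlines. The balls are at side pixels (261,204) and (358,330). I refine with those.

```bash
python3 - <<'E'
from h import *
r=ctrl.read_camera('side')
S={'1':((261.3,203.8),(.557,.216)),'2':((357.5,329.6),(.579,-.219))}
rims={'1':[],'2':[]};wh={'1':[],'2':[]};ed={'1':[],'2':[]}
for c in ['side','scene']:
    if c=='scene': ctrl.read_camera(c)
    for n,D in (('rim_a',rims),('wheel_a',wh),('edger_a',ed)):
        for d in ctrl.mark_of(c,n):
            p=d['position']
            for k in S:
                if d['conf']>.4 and np.hypot(p[0]-S[k][1][0],p[1]-S[k][1][1])<.05: D[k].append(p[:2])
ed['1']+= [[.5573,.2199],[.557,.2124],[.5583,.2141],[.5614,.2135]]
ed['2']+=[[.58,-.2142],[.5782,-.2212],[.5786,-.2166],[.5808,-.22]]
rims['1']+=[[.5885,.2081],[.5879,.2123],[.5887,.2104],[.5859,.2072]]
rims['2']+=[[.6062,-.2219],[.61,-.2209],[.6097,-.2172]]
from scipy.optimize import least_squares
for k in S:
    b=unproj(r,S[k][0],.126)[:2]
    o=np.mean(ed[k],0); m=np.mean(rims[k]+wh[k],0)
    f=lambda p:np.r_[w([[-.112,-.05,0]],p)[0,:2]-b,w([[.03,0,0]],p)[0,:2]-m,w([[0,0,0]],p)[0,:2]-o]
    s=least_squares(f,[*o,-.1])
    print(k,'ball',b,'rim',m,'org',o,'pose',s.x.round(4),'res',s.fun.round(4))
E
```

```text
1 ball [0.44000901 0.1913518 ] rim [0.58855   0.2092625] org [0.55836667 0.2146    ] pose [ 0.5593  0.2154 -0.2204] res [-0.0009 -0.0003  0.     -0.0005  0.0009  0.0008]
2 ball [ 0.46903976 -0.26916051] rim [ 0.60858571 -0.22038571] org [ 0.57956667 -0.21791667] pose [ 0.5797 -0.2191  0.0023] res [-0.0012 -0.0002  0.0011  0.0014  0.0001 -0.0012]
```

Units first: shifts go in shares of 0.75 m and turns go in shares of pi rad. So 0.178 m / 0.75 = 0.2373, -0.05 m / 0.75 = -0.0667, 0.22 rad / 3.1416 = 0.07.

```bash
echo '[[[0.0667, -0.0333, 0, 0, 0, 0.0191, 0], [0.12, -0.0667, 0, 0, 0, 0.0382, 0], [0.18, -0.0933, 0, 0, 0, 0.0573, 0], [0.2373, -0.1233, 0, 0, 0, 0.07, 0], [0.2373, -0.1233, 0, 0, 0, 0.07, 0], [0.2373, -0.1233, 0, 0, 0, 0.07, 0]]]' | python3 -m inch 40; python3 - <<'E'
from h import *
s=ctrl.get_state();print(s['eef_pos'],R.from_quat(s['tcp_rot']).as_matrix().round(3),s['contact_force'])
r=ctrl.read_camera('side');im=r['pixels'].copy()
for p,col in (((.5593,.2154,-.2204),(255,0,0)),((.5797,-.2191,.0023),(0,0,255))):
    for P in parts:
        cv2.polylines(im,[cv2.convexHull(proj(r,w(P,p)).astype(np.float32)).astype(int)],True,col,1)
cv2.imwrite('pics/side2.png',cv2.resize(im[140:380,230:480],None,fx=2.4,fy=2.4,interpolation=cv2.INTER_CUBIC)[:,:,::-1])
E
```

```text
time: 2.45
eef_pos: [0.5827, 0.1778, 0.2315]
tcp_rot: [0.78, 0.625, 0.0, 0.0]
contact_force: [0.4, -0.5, -0.7]
opening: -0.0
finger_force: 0.0
[0.58272502 0.17781491 0.23151305] [[ 0.218  0.976  0.001]
 [ 0.976 -0.218 -0.   ]
 [-0.     0.001 -1.   ]] [ 0.37702015 -0.49592263 -0.68178783]
```

View pics/side2.png

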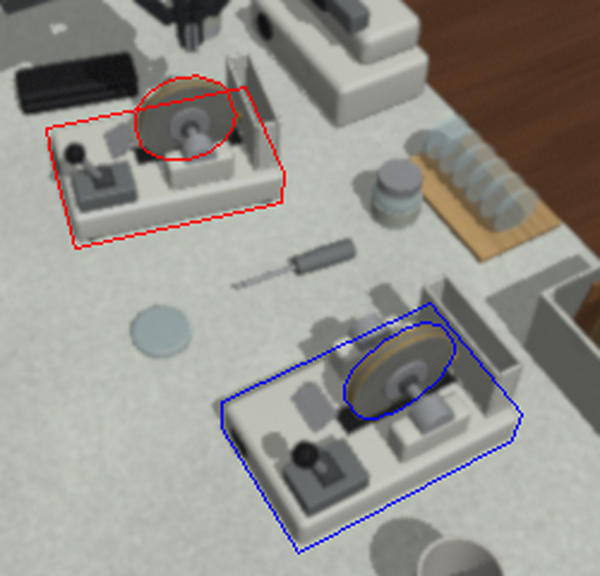

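Both overlays now fit the bases (edger 2 is perhaps 2° off). I descend on edger 1's right side.

In the tool's units: 0.0915 m / 0.75 = 0.122, 0.045 m / 0.75 = 0.06.

```bash
echo '[[[0, 0, 0.06, 0, 0, 0, 0], [0, 0, 0.122, 0, 0, 0, 0], [0.004, 0, 0.122, 0, 0, 0, 0], [0.008, 0, 0.122, 0, 0, 0, 0], [0.008, 0, 0.122, 0, 0, 0, 0]]]' | python3 -m inch; echo '[[[0.002, 0, 0, 0, 0, 0, 0], [0.004, 0, 0, 0, 0, 0, 0], [0.0053, 0, 0, 0, 0, 0, 0], [0.0053, 0, 0, 0, 0, 0, 0]]]' | python3 -m inch
```

```text
time: 3.12
eef_pos: [0.5859, 0.1841, 0.1429]
tcp_rot: [0.78, 0.625, 0.002, 0.001]
contact_force: [1.0, -0.7, 0.3]
opening: -0.001
finger_force: 0.0
time: 3.62
eef_pos: [0.5846, 0.1879, 0.1399]
tcp_rot: [0.78, 0.625, -0.0, 0.0]
contact_force: [-0.1, 0.6, 1.1]
opening: 0.003
finger_force: 0.0
```

In the tool's units: 0.002 m / 0.75 = 0.0027, 0.001 m / 0.75 = 0.0013.

```bash
for i in 1 2; do echo '[[[0.0013, 0, 0, 0, 0, 0, 0], [0.0027, 0, 0, 0, 0, 0, 0], [0.0027, 0, 0, 0, 0, 0, 0]]]' | python3 -m inch | sed -n 1,2p\;4p; done
```

```text
time: 4.0
eef_pos: [0.585, 0.1895, 0.1398]
contact_force: [-0.5, -1.2, -0.1]
time: 4.38
eef_pos: [0.5852, 0.1901, 0.1398]
contact_force: [-1.7, -6.1, 1.7]
```

In the tool's units: 0.001 m / 0.75 = 0.0013.

```bash
echo '[[[0.0013, 0, 0, 0, 0, 0, 0], [0.0013, 0, 0, 0, 0, 0, 0], [0.0013, 0, 0, 0, 0, 0, 0]]]' | python3 -m inch | sed -n 1,2p\;4p; echo '[[[0.0013, 0, 0, 0, 0, 0, 0], [0.0013, 0, 0, 0, 0, 0, 0], [0.0013, 0, 0, 0, 0, 0, 0]]]' | python3 -m inch | sed -n 1,2p\;4p
```

```text
time: 4.75
eef_pos: [0.5853, 0.1903, 0.1399]
contact_force: [-2.3, -7.3, 2.7]
time: 5.12
eef_pos: [0.5853, 0.1905, 0.1399]
contact_force: [-3.1, -10.5, 4.2]
```

In the tool's units: 0.054 m / 0.75 = 0.072, -0.04 m / 0.75 = -0.0533.

```bash
echo '[[[-0.0107, 0, 0, 0, 0, 0, 0], [-0.0107, 0, -0.0533, 0, 0, 0, 0], [0.0307, 0, -0.0533, 0, 0, 0, 0], [0.072, 0, -0.0533, 0, 0, 0, 0], [0.072, 0, 0, 0, 0, 0, 0], [0.0693, 0, 0, 0, 0, 0, 0], [0.064, 0, 0, 0, 0, 0, 0], [0.06, 0, 0, 0, 0, 0, 0], [0.06, 0, 0, 0, 0, 0, 0]]]' | python3 -m inch| sed -n 1,2p\;4p; echo '[[[-0.0013, 0, 0, 0, 0, 0, 0], [-0.0027, 0, 0, 0, 0, 0, 0], [-0.0027, 0, 0, 0, 0, 0, 0]]]' | python3 -m inch | sed -n 1,2p\;4p
```

```text
time: 6.25
eef_pos: [0.5966, 0.2372, 0.1414]
contact_force: [-0.6, -0.5, -0.1]
time: 6.62
eef_pos: [0.5953, 0.2356, 0.1398]
contact_force: [-0.2, 0.4, 0.3]
```

In the tool's units: -0.002 m / 0.75 = -0.0027, -0.001 m / 0.75 = -0.0013.

```bash
for i in 1 2 3; do echo '[[[-0.0013, 0, 0, 0, 0, 0, 0], [-0.0027, 0, 0, 0, 0, 0, 0], [-0.0027, 0, 0, 0, 0, 0, 0]]]' | python3 -m inch | sed -n 1,2p\;4p; done
```

```text
time: 7.0
eef_pos: [0.5949, 0.2336, 0.1398]
contact_force: [0.4, 0.3, 0.4]
time: 7.38
eef_pos: [0.5945, 0.2316, 0.1398]
contact_force: [-0.0, -0.5, -0.3]
time: 7.75
eef_pos: [0.594, 0.2297, 0.1398]
contact_force: [0.3, -0.4, 0.1]
```

In the tool's units: -0.001 m / 0.75 = -0.0013.

```bash
for i in 1 2 3; do echo '[[[-0.0013, 0, 0, 0, 0, 0, 0], [-0.0013, 0, 0, 0, 0, 0, 0], [-0.0013, 0, 0, 0, 0, 0, 0]]]' | python3 -m inch | sed -n 1,2p\;4p; done
```

```text
time: 8.12
eef_pos: [0.5938, 0.2288, 0.1398]
contact_force: [0.5, -0.1, -0.5]
time: 8.5
eef_pos: [0.5936, 0.2278, 0.1399]
contact_force: [0.3, 0.3, -0.6]
time: 8.88
eef_pos: [0.5934, 0.2269, 0.1398]
contact_force: [0.5, 0.0, -0.3]
```

In the tool's units: -0.001 m / 0.75 = -0.0013.

```bash
for i in 1 2 3; do echo '[[[-0.0013, 0, 0, 0, 0, 0, 0], [-0.0013, 0, 0, 0, 0, 0, 0], [-0.0013, 0, 0, 0, 0, 0, 0]]]' | python3 -m inch | sed -n 1,2p\;4p; done
```

```text
time: 9.25
eef_pos: [0.5933, 0.2261, 0.1399]
contact_force: [0.5, 1.3, -1.2]
time: 9.62
eef_pos: [0.5931, 0.2257, 0.14]
contact_force: [1.6, 4.7, 0.5]
time: 10.0
eef_pos: [0.5931, 0.2255, 0.1401]
contact_force: [1.8, 6.5, -1.3]
```

Edger 1 stops at once on both sides: the travel is about 1 mm each way, measured from the finger width. It is sound. On to edger 2, starting on its right side.

In the tool's units: -0.464 m / 0.75 = -0.6187, -0.23 m / 0.75 = -0.3067, -0.22 rad / 3.1416 = -0.07.

```bash
echo '[[[0.0107, 0, -0.0133, 0, 0, 0, 0], [0.0107, 0, -0.08, 0, 0, 0, 0], [-0.0667, 0.02, -0.1133, 0, 0, -0.0159, 0], [-0.1467, 0.04, -0.1133, 0, 0, -0.0318, 0], [-0.2267, 0.06, -0.1133, 0, 0, -0.0477, 0], [-0.3067, 0.08, -0.1133, 0, 0, -0.0637, 0], [-0.3867, 0.1, -0.1133, 0, 0, -0.07, 0], [-0.4667, 0.12, -0.1133, 0, 0, -0.07, 0], [-0.5467, 0.14, -0.1133, 0, 0, -0.07, 0], [-0.6187, 0.16, -0.1133, 0, 0, -0.07, 0]]]' | python3 -m inch| sed -n 1,2p\;4p; echo '[[[0, 0, 0, 0, 0, 0, 0], [0, 0, 0, 0, 0, 0, 0]]]' | python3 -m inch
```

```text
time: 11.25
eef_pos: [0.6078, -0.2581, 0.2255]
contact_force: [0.8, 0.2, -1.0]
time: 11.5
eef_pos: [0.6081, -0.2552, 0.2249]
tcp_rot: [0.707, 0.707, -0.0, -0.0]
contact_force: [0.3, -0.6, -0.7]
opening: 0.004
finger_force: 0.0
```

In the tool's units: 0.085 m / 0.75 = 0.1133, 0.045 m / 0.75 = 0.06.

```bash
echo '[[[0, 0, 0.06, 0, 0, 0, 0], [0, 0, 0.1133, 0, 0, 0, 0], [0.0053, 0, 0.1133, 0, 0, 0, 0], [0.0107, 0, 0.1133, 0, 0, 0, 0], [0.0133, 0, 0.1133, 0, 0, 0, 0], [0.0133, 0, 0.1133, 0, 0, 0, 0]]]' | python3 -m inch| sed -n 1,2p\;4p; for i in 1 2; do echo '[[[0.0013, 0, 0, 0, 0, 0, 0], [0.0027, 0, 0, 0, 0, 0, 0], [0.0027, 0, 0, 0, 0, 0, 0]]]' | python3 -m inch | sed -n 1,2p\;4p; done
```

```text
time: 12.25
eef_pos: [0.6095, -0.2452, 0.142]
contact_force: [-0.4, -0.5, 1.7]
time: 12.62
eef_pos: [0.6085, -0.2431, 0.1398]
contact_force: [0.5, -0.3, -0.9]
time: 13.0
eef_pos: [0.6086, -0.241, 0.1398]
contact_force: [1.0, -0.1, -0.6]
```

In the tool's units: 0.001 m / 0.75 = 0.0013.

```bash
for i in 1 2 3; do echo '[[[0.0013, 0, 0, 0, 0, 0, 0], [0.0013, 0, 0, 0, 0, 0, 0], [0.0013, 0, 0, 0, 0, 0, 0]]]' | python3 -m inch | sed -n 1,2p\;4p; done
```

```text
time: 13.38
eef_pos: [0.6086, -0.2401, 0.1398]
contact_force: [-0.1, 0.5, 0.7]
time: 13.75
eef_pos: [0.6086, -0.2391, 0.1398]
contact_force: [0.0, -0.5, 0.1]
time: 14.12
eef_pos: [0.6086, -0.2382, 0.14]
contact_force: [-1.4, -1.1, 0.3]
```

In the tool's units: 0.001 m / 0.75 = 0.0013.

```bash
for i in 1 2 3; do echo '[[[0.0013, 0, 0, 0, 0, 0, 0], [0.0013, 0, 0, 0, 0, 0, 0], [0.0013, 0, 0, 0, 0, 0, 0]]]' | python3 -m inch | sed -n 1,2p\;4p; done
```

```text
time: 14.5
eef_pos: [0.6086, -0.2371, 0.1399]
contact_force: [-0.3, -0.9, -0.0]
time: 14.88
eef_pos: [0.6086, -0.2361, 0.1398]
contact_force: [-0.0, -1.6, 0.3]
time: 15.25
eef_pos: [0.6086, -0.2351, 0.1398]
contact_force: [0.7, -0.5, 0.6]
```

```bash
for i in 1 2; do echo '[[[0.0013, 0, 0, 0, 0, 0, 0], [0.0013, 0, 0, 0, 0, 0, 0], [0.0013, 0, 0, 0, 0, 0, 0]]]' | python3 -m inch | sed -n 1,2p\;4p; done
```

```text
time: 15.62
eef_pos: [0.6086, -0.2347, 0.1399]
contact_force: [0.5, -3.5, -0.7]
time: 16.0
eef_pos: [0.6086, -0.2344, 0.1399]
contact_force: [0.2, -5.5, -1.8]
```

In the tool's units: 0.001 m / 0.75 = 0.0013.

```bash
for i in 1; do echo '[[[0.0013, 0, 0, 0, 0, 0, 0], [0.0013, 0, 0, 0, 0, 0, 0], [0.0013, 0, 0, 0, 0, 0, 0]]]' | python3 -m inch | sed -n 1,2p\;4p; done
```

```text
time: 16.38
eef_pos: [0.6086, -0.2342, 0.14]
contact_force: [-0.0, -8.2, -2.2]
```

Stop found at about 8 N after roughly 5 mm of free lean, so edger 2 is the loose one. I hold there a moment, then cross to its left side.

In the tool's units: 0.054 m / 0.75 = 0.072, 0.05 m / 0.75 = 0.0667.

```bash
echo '[[[0, 0, 0, 0, 0, 0, 0], [0, 0, 0, 0, 0, 0, 0], [0, 0, 0, 0, 0, 0, 0], [0, 0, 0, 0, 0, 0, 0]]]' | python3 -m inch| sed -n 1,2p\;4p;  echo '[[[-0.0133, 0, 0, 0, 0, 0, 0], [-0.0133, 0, -0.0533, 0, 0, 0, 0], [0.0307, 0, -0.0533, 0, 0, 0, 0], [0.072, 0, -0.0533, 0, 0, 0, 0], [0.072, 0, 0, 0, 0, 0, 0], [0.0667, 0, 0, 0, 0, 0, 0], [0.0613, 0, 0, 0, 0, 0, 0], [0.0573, 0, 0, 0, 0, 0, 0], [0.0573, 0, 0, 0, 0, 0, 0]]]' | python3 -m inch| sed -n 1,2p\;4p
```

```text
time: 16.88
eef_pos: [0.6086, -0.2342, 0.14]
contact_force: [0.7, -7.5, -1.1]
time: 18.0
eef_pos: [0.6092, -0.1901, 0.1412]
contact_force: [-0.2, -0.4, 0.6]
```

In the tool's units: -0.004 m / 0.75 = -0.0053, -0.003 m / 0.75 = -0.004.

```bash
for i in 1 2 3; do echo '[[[-0.0013, 0, 0, 0, 0, 0, 0], [-0.0027, 0, 0, 0, 0, 0, 0], [-0.004, 0, 0, 0, 0, 0, 0], [-0.0053, 0, 0, 0, 0, 0, 0], [-0.0053, 0, 0, 0, 0, 0, 0]]]' | python3 -m inch | sed -n 1,2p\;4p; done
```

```text
time: 18.62
eef_pos: [0.6086, -0.1932, 0.1398]
contact_force: [-0.4, 0.1, 0.4]
time: 19.25
eef_pos: [0.6086, -0.1971, 0.1399]
contact_force: [0.1, 0.9, 0.6]
time: 19.88
eef_pos: [0.6086, -0.2013, 0.1398]
contact_force: [0.8, 0.7, 0.4]
```

In the tool's units: -0.001 m / 0.75 = -0.0013.

```bash
for i in 1 2 3; do echo '[[[-0.0013, 0, 0, 0, 0, 0, 0], [-0.0013, 0, 0, 0, 0, 0, 0], [-0.0013, 0, 0, 0, 0, 0, 0]]]' | python3 -m inch | sed -n 1,2p\;4p; done
```

```text
time: 20.25
eef_pos: [0.6086, -0.2022, 0.1398]
contact_force: [0.0, 0.1, 0.6]
time: 20.62
eef_pos: [0.6086, -0.2031, 0.1398]
contact_force: [0.3, 0.2, -0.3]
time: 21.0
eef_pos: [0.6086, -0.2042, 0.1398]
contact_force: [-0.0, 0.0, 0.7]
```

In the tool's units: -0.001 m / 0.75 = -0.0013.

```bash
for i in 1 2; do echo '[[[-0.0013, 0, 0, 0, 0, 0, 0], [-0.0013, 0, 0, 0, 0, 0, 0], [-0.0013, 0, 0, 0, 0, 0, 0]]]' | python3 -m inch | sed -n 1,2p\;4p; done
```

```text
time: 21.38
eef_pos: [0.6086, -0.2049, 0.1398]
contact_force: [-0.1, 1.4, 0.7]
time: 21.75
eef_pos: [0.6086, -0.2054, 0.1398]
contact_force: [-0.7, 5.6, 1.0]
```

In the tool's units: -0.001 m / 0.75 = -0.0013.

```bash
echo '[[[-0.0013, 0, 0, 0, 0, 0, 0], [-0.0013, 0, 0, 0, 0, 0, 0], [-0.0013, 0, 0, 0, 0, 0, 0], [-0.0013, 0, 0, 0, 0, 0, 0], [-0.0013, 0, 0, 0, 0, 0, 0]]]' | python3 -m inch | sed -n 1,2p\;4p; python3 - <<'E'
from h import *
r=ctrl.read_camera('side')
for d in ctrl.mark_of('side','lever_b_tip'): print(d['position'],d['conf'])
for c in ('side','scene'):
    if c=='scene': ctrl.read_camera(c)
    for d in ctrl.mark_of(c,'rim_b'): print(c,d['position'],d['conf'])
cv2.imwrite('pics/side3.png',cv2.resize(r['pixels'][230:380,300:500],None,fx=3,fy=3)[:,:,::-1])
E
```

```text
time: 22.38
eef_pos: [0.6086, -0.2056, 0.1399]
contact_force: [-1.2, 6.9, 2.7]
[0.6072, -0.2173, 0.0928] 0.36
scene [0.5859, 0.2082, 0.1555] 0.76
scene [0.6082, -0.227, 0.1522] 0.69
```

View pics/side3.png

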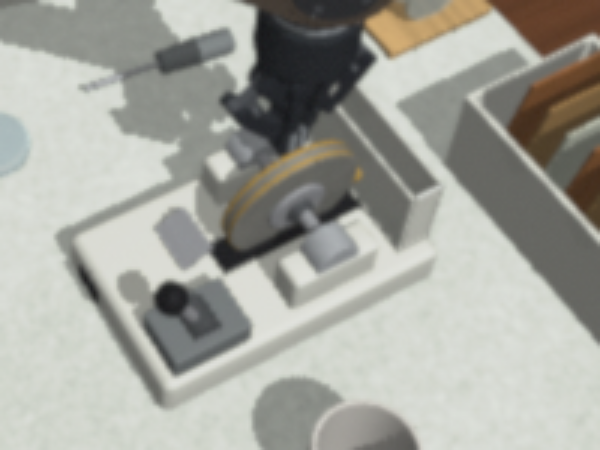

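The wheel leans right at about 7 N, with the rim near y = -0.227. The lever ball is at crop (172,298), which is world (0.469, -0.269). I lift off and go in front of the ball.

In the tool's units: -0.181 m / 0.75 = -0.2413, -0.08 m / 0.75 = -0.1067.

```bash
echo '[[[0.016, 0, 0, 0, 0, 0, 0], [0.016, 0, -0.0533, 0, 0, 0, 0], [0.016, 0, -0.1067, 0, 0, 0, 0], [-0.0133, -0.0667, -0.1067, 0, 0, 0, 0], [-0.0467, -0.1333, -0.1067, 0, 0, 0, 0], [-0.0733, -0.2, -0.1067, 0, 0, 0, 0], [-0.0827, -0.2413, -0.1067, 0, 0, 0, 0], [-0.0827, -0.2413, -0.1067, 0, 0, 0, 0]]]' | python3 -m inch| sed -n 1,2p\;4p;python3 - <<'E'
from h import *
r=ctrl.read_camera('scene')
for d in ctrl.mark_of('scene','rim_b'): print(d['position'],d['conf'])
for d in ctrl.mark_of('scene','lever_b_tip'): print(d['position'],d['conf'])
E
```

```text
time: 23.62
eef_pos: [0.426, -0.2701, 0.2198]
contact_force: [0.6, 0.1, 0.3]
[0.5866, 0.2101, 0.1608] 0.71
[0.6074, -0.2265, 0.1544] 0.69
[0.4659, -0.2717, 0.1259] 0.57
```

Lever ball confirmed near (0.467, -0.270), and the wheel still leans right. I descend to z of about 0.117 and push back.

In the tool's units: 0.103 m / 0.75 = 0.1373, 0.1 m / 0.75 = 0.1333.

```bash
echo '[[[0, 0, 0.0667, 0, 0, 0, 0], [0, 0, 0.1333, 0, 0, 0, 0], [0, 0, 0.1373, 0, 0, 0, 0], [0, 0, 0.1373, 0, 0, 0, 0]]]' | python3 -m inch| sed -n 1,2p\;4p; echo '[[[0, 0.0107, 0, 0, 0, 0, 0], [0, 0.0213, 0, 0, 0, 0, 0], [0, 0.032, 0, 0, 0, 0, 0], [0, 0.0427, 0, 0, 0, 0, 0], [0, 0.0533, 0, 0, 0, 0, 0], [0, 0.064, 0, 0, 0, 0, 0], [0, 0.0733, 0, 0, 0, 0, 0], [0, 0.08, 0, 0, 0, 0, 0], [0, 0.08, 0, 0, 0, 0, 0]]]' | python3 -m inch| sed -n 1,2p\;4p
```

```text
time: 24.28
eef_pos: [0.4288, -0.2696, 0.118]
contact_force: [0.1, -0.5, 0.0]
time: 25.4
eef_pos: [0.488, -0.269, 0.1166]
contact_force: [-0.0, -0.2, 0.2]
```

In the tool's units: 0.008 m / 0.75 = 0.0107, 0.006 m / 0.75 = 0.008.

```bash
echo '[[[0, 0.004, 0, 0, 0, 0, 0], [0, 0.008, 0, 0, 0, 0, 0], [0, 0.0107, 0, 0, 0, 0, 0], [0, 0.0107, 0, 0, 0, 0, 0]]]' | python3 -m inch| sed -n 1,2p\;4p; python3 - <<'E'
from h import *
r=ctrl.read_camera('side')
cv2.imwrite('pics/side4.png',cv2.resize(r['pixels'][230:380,300:500],None,fx=3,fy=3)[:,:,::-1])
E
```

```text
time: 25.9
eef_pos: [0.4951, -0.269, 0.1166]
contact_force: [-4.3, -0.4, -0.8]
```

View pics/side4.png

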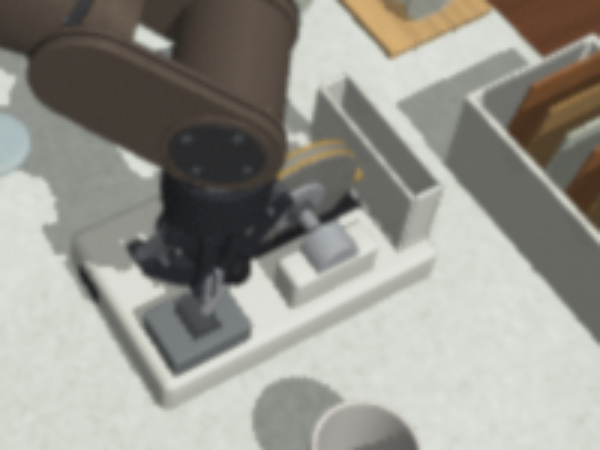

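The ball, at crop (238,270), is ahead of the fingertips and leaning towards the wheel. The force is rising; I push a little more to confirm the stop.

```bash
echo '[[[0, 0.0027, 0, 0, 0, 0, 0], [0, 0.004, 0, 0, 0, 0, 0], [0, 0.004, 0, 0, 0, 0, 0]]]' | python3 -m inch| sed -n 1,2p\;4p
```

```text
time: 26.32
eef_pos: [0.4956, -0.269, 0.1165]
contact_force: [-12.0, -0.4, 4.6]
```

The end stop is firm: 12 N with no further travel. I back off, retreat and verify.

In the tool's units: 0.24 m / 0.75 = 0.32, 0.2 m / 0.75 = 0.2667.

```bash
echo '[[[0, -0.016, 0, 0, 0, 0, 0], [0, -0.0333, 0, 0, 0, 0, 0], [0, -0.0333, -0.0667, 0, 0, 0, 0], [0, -0.0333, -0.1333, 0, 0, 0, 0], [0.0667, -0.0333, -0.1733, 0, 0, 0, 0], [0.1333, -0.0333, -0.1733, 0, 0, 0, 0], [0.2, -0.0267, -0.1733, 0, 0, 0, 0], [0.2667, -0.0267, -0.1733, 0, 0, 0, 0], [0.32, -0.0267, -0.1733, 0, 0, 0, 0], [0.32, -0.0267, -0.1733, 0, 0, 0, 0]]]' | python3 -m inch| sed -n 1,2p\;4p; python3 - <<'E'
from h import *
for c in ('side','scene'):
    r=ctrl.read_camera(c)
    for n in ('rim_b','lever_b_tip','mug','lens_blank','screwdriver','glasses_case'):
        for d in ctrl.mark_of(c,n)[:2]: print(c,n,np.round(d['position'],4),round(d['conf'],2))
    if c=='side': cv2.imwrite('pics/side5.png',cv2.resize(r['pixels'][140:380,230:480],None,fx=2.4,fy=2.4)[:,:,::-1])
E
```

```text
time: 27.58
eef_pos: [0.4784, -0.027, 0.2472]
contact_force: [1.0, -0.1, -0.4]
side rim_b [ 0.6091 -0.2241  0.162 ] 0.69
side lever_b_tip [ 0.5202 -0.2745  0.1236] 0.62
side mug [ 0.5345 -0.4223 -0.0034] 0.58
side lens_blank [ 0.4478  0.0022 -0.0041] 0.86
side screwdriver [ 0.6182  0.0067 -0.0017] 0.81
side screwdriver [ 0.5359 -0.4189 -0.0024] 0.65
side glasses_case [0.5255 0.4162 0.0014] 0.6
scene rim_b [0.5879 0.208  0.1588] 0.93
scene rim_b [ 0.6083 -0.2266  0.1543] 0.72
scene lever_b_tip [ 0.5225 -0.271   0.1224] 0.56
scene mug [ 0.5402 -0.4235  0.0042] 0.88
scene lens_blank [ 0.4508  0.0034 -0.0033] 0.8
scene screwdriver [ 0.6237  0.0024 -0.0008] 0.66
scene screwdriver [ 0.5228  0.4175 -0.0042] 0.54
scene glasses_case [ 0.5233  0.4173 -0.0032] 0.92
```

View pics/side5.png

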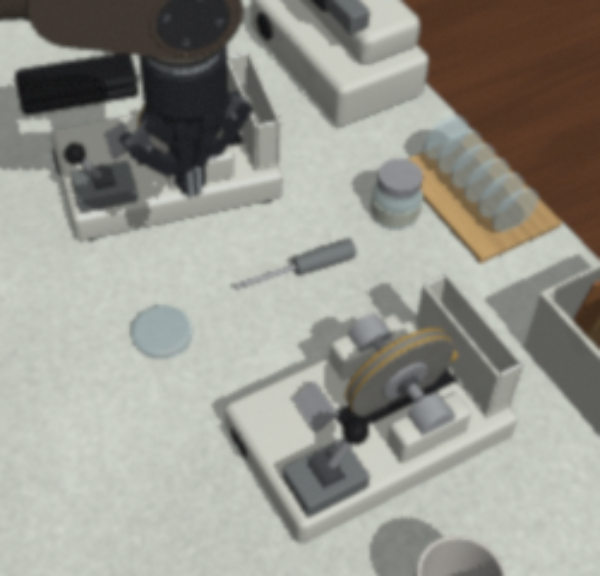

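The lever ball of edger 2 is fully back at crop (354,428), world x of about 0.521. The other lever is still forward at (75,153), the wheel leans right, the bystanders are unmoved, and the robot is clear.

```bash
python3 -c "
from plant import ctrl
print(ctrl.sign_off())"
```

```text
the job is handed in; nothing more can be done
None
```

The job is handed in with no verdict returned: the loose wheel is on the edger to the robot's right (y ≈ -0.22), left leaning right with its lever fully back; the other edger's lever is still forward, the bystanders did not move, and it took about 28 s.

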